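# Roll-out test of a ski grinder's feed roller

## Robot

A 6-joint arm with a two-finger parallel gripper is mounted at the origin on the work surface. World frame = base frame: x ahead of the robot, y to its left, z up, the work surface at z = 0. Lengths are in m, angles in rad, forces in N, time in s.
With the tool pointing down it reaches from about 0.25 to 0.85 m from the base axis. Payload 12.5 kg.
Tool frame: the origin (TCP) lies midway between the tips of the shut fingers; the grasp point (between the pads) lies behind it (r.tcp_to_grasp is the z of the grasp point in the tool frame, in m); z points along the fingers, y is the line along which they close (so a half turn about z gives the same grasp; the last joint's range is limited). The gripper opens to 93 mm and grips with 3 to 60 N. Pads are 15 mm wide; open, the fingers measure 128 mm over their backs; the gripper's body (75 mm by 188 mm) begins 65 mm behind the grasp point.
Start: joints at [1.2, 0.351, 1.652, -0, 1.139, -0.085], TCP at [0.155, 0.528, 0.219] pointing down, gripper open.
Joint ranges: [-2.75, 2.75], [-0.79, 2.1], [0.01, 2.65], [-1.57, 4.71], [0.07, 3.14], [-2.87, 2.87]. Speed limits (rad/s): [2.22, 2.22, 2.79, 3.14, 3.14, 3.14].

## Interface

Orientations are given as a 3x3 rotation matrix whose columns are the frame's x, y, z axes.
In Python, from cell import r gives the robot as it stands.
- The arm moves only by the shell command python3 -m creep 'ROWS'. ROWS is JSON, a list of rows, each a list of 7 numbers: the finger opening in mm, from 0 to 93, then the shift along the tool's x, y, z in mm, then the turn, a rotation vector about the tool's x, y, z in rad. In form: [[grip, dx, dy, dz, wx, wy, wz], ...]. A call has 1 to 12 rows; each row is the pose to reach, as a shift and turn from the pose commanded when the call began, along the tool's axes at that moment; what a row does not reach only later rows make up. A row lasts 1/8 s, in which the tool goes at most 62.5 mm and 10.7 degrees, less where a joint would pass 70% of its speed; a pose out of reach is approached as far as the arm can. A call with a gripper value outside its range is refused whole. The fingers move at their own pace and stop on an object; the grip force is fixed at half the most. Time passes only in rows, so rows that repeat a pose let the fingers close. It gives the time, the measured TCP pose, the force, the opening and the grip force at its end, in the units of the state.
- r.sense(): the state, without advancing time (a new reading comes with each control period).
- r.grab_frame(name): name is "side" or "top"; returns the picture (400x640x3 uint8, red, green, blue); there is no depth.
- r.calibration(name): a dict with "fx", "fy", "cx", "cy" (pixels), "origin" and "attitude" of the camera in the world. Camera axes: x right, y down, z forward; pixel columns grow to the right and rows downward; lengths in m; the calibration is good to about 2 mm. A picture is of the moment at which its call begins. calibration takes no time and is no camera call.
- r.sign_off(): hands the job in; it is judged then, once.
The state is a dict: "clock": time; "q": joint angles; "joint_velocities": joint speeds; "joint_efforts": joint torques, N m; "eef_pos": TCP position; "eef_rot": TCP orientation; "wrist_force": force on the tool from outside, world axes, zero at the start; "wrist_torque": the same for the moment, N m; "grip_width": finger opening in m; "grip_force": force on a finger pad.
Only numpy, scipy, OpenCV 4.12 (cv2) and the standard library are available. Lean on these libraries where they do the work, as an engineer would, in place of code of your own. Each camera call takes 0.05 s, during which the arm holds its last target. There are 200 camera calls.

## Task

Give the feed roller its roll-out test on the bench rail: press the release plunger fully down so that the roller sets off, and let it run untouched until its axle has passed the pale check line. Then catch it softly before the end of the rails: meet it with the fingers ahead of it and already moving along nearly as fast, then slow it down gradually, over 5 cm or more, to a standstill, without a bump and without gripping it. The program finishes while holding: the roller stands still on the slope, leaning on the fingers.

Things in the scene. Friction and masses are not known exactly. Their poses are not given: they have to be found in the camera images.
- rail: Roll-test rail, fixed: two steel bars (12 mm thick, 80 mm apart centre to centre) on yellow feet. Origin on the bench under the middle between the bars; x axis level, points downhill along them, y across, z up. Their upper side is 80 mm above the bench at x = 0 and drops 58 mm per metre of x. They run from x = -285 mm (closed by a hoop) to +290 mm (open end; beyond it a 50 mm high catch tray).
- roller: Roller across the rails: black rubber barrel, radius 40, 100 mm long, a steel flange (radius 47, 6 thick) at each end outside the rails. 0.8 kg +-25 %. Origin: its centre, 40 mm above the rails' upper side; starts at rail x = -215 mm; y is its axle. Released it gains 0.3 m/s2 at first, settling towards 0.27 m/s. The rubber bruises at 20 N: no gripping, no contact faster than 0.1 m/s.
- plunger (a joint): Release plunger: 0 = up, its domed steel pin stands 22 mm proud between the rails just downhill of the roller and blocks it; 0.026 m = fully down, the pin is 4 mm below the rails' upper side and the roller sets off over it. Slides straight down, needs 5 to 10 N, stays where it is left (no spring).
- plunger_top (a point): Centre of the top of the plunger's round black push knob, 38 mm in diameter, beside the rails on the robot's side (100 mm from their middle line, 80 mm downhill of the pin, 150 mm above the bench when up); moves down with the plunger.
- check_line (a point): Check line: a pale cross piece under the bars, 170 mm wide, 20 mm along the rails, with a short pale upright at each end (80 mm off the middle line, 6 mm higher than the rails). This point: middle between the bars at their upper side, rail x = -10 mm. The axle has passed when the roller's rail x exceeds -10 mm (about 1.3 s after release, at about 0.21 m/s).
- rail_end (a point): Lower open end of the rails, middle between the bars at their upper side (rail x = 290 mm). An untouched roller gets there at about 0.27 m/s and falls into the tray.

How it is judged:
By the outcome, as a careful person would: the job done as asked, in the order asked, and still so for the second after the job is handed in, while the arm keeps its last pose, push and grip.
It also fails if it takes over 29 s, if anything falls off the work surface, if the arm or the gripper's body presses on something with over 40 N, if the wrist force passes 120 N, or if a joint passes its speed limit or range.

## Working session

There is one attempt and no reset: what is moved stays moved. The work goes in short steps, Python scripts to look and compute and a shell command to move; the robot and the scene stay as the last step left them, time stands still between calls to the robot, and variables do not carry over. Pictures are saved under pics/ and viewed, at most 10 in all, crops included, and the job is handed in when it is done.

```bash
ls; mkdir -p pics; python3 - <<'E'
from cell import r
import cv2,numpy as np
s=r.sense();print(s['clock'],s['eef_pos'],s['eef_rot'],r.tcp_to_grasp)
for n in("side","top"):
    cv2.imwrite(f'pics/{n}0.png',r.grab_frame(n)[:,:,::-1]);print(n,r.calibration(n))
E
```

```text
pics
0.0 [0.15490432 0.52736251 0.21808877] [[-9.59431050e-01  2.81943017e-01 -4.41585837e-04]
 [ 2.81943340e-01  9.59430418e-01 -1.10688193e-03]
 [ 1.11593253e-04 -1.18647908e-03 -9.99999290e-01]] -0.0188
side {'fx': 420.7493684706221, 'fy': 420.7493684706221, 'cx': 324.1924271099332, 'cy': 196.18431651132056, 'origin': array([ 0.30023252, -0.73435776,  0.69156297]), 'attitude': array([[ 0.95906478, -0.17402992,  0.22340174],
       [-0.28300987, -0.56113648,  0.77783756],
       [-0.01000814, -0.8092215 , -0.58741842]])}
top {'fx': 452.51161765351065, 'fy': 452.51161765351065, 'cx': 321.49258697755215, 'cy': 195.5750761269178, 'origin': array([0.32908605, 0.04471893, 0.95022376]), 'attitude': array([[-0.06717765, -0.97608745,  0.20673767],
       [-0.99772631,  0.06459311, -0.01923395],
       [ 0.00542019, -0.2075597 , -0.97820734]])}
```

View pics/side0.png

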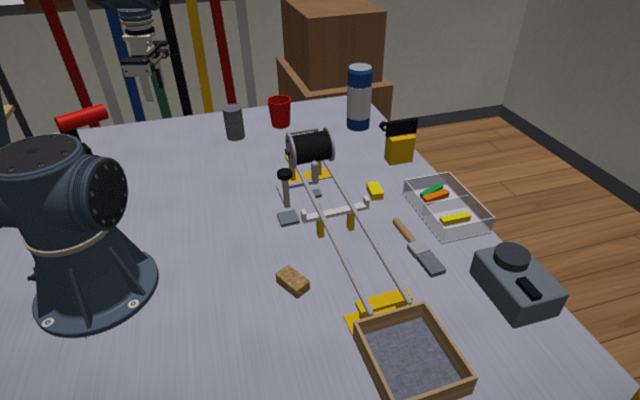

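View pics/top0.png

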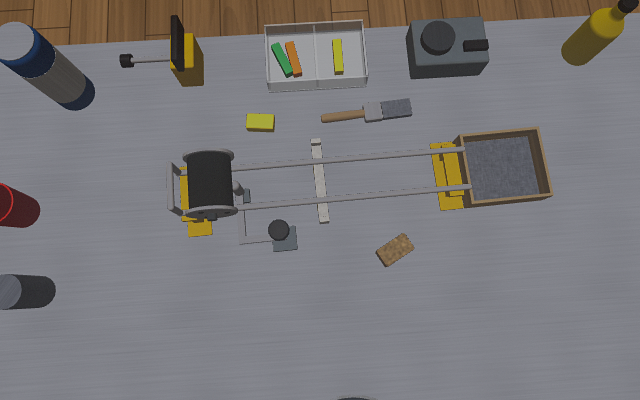

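The side view shows the roller at (312,147), the knob at (285,174), the check uprights at (305,213) and (366,203), and the rail ends at (370,313) and (408,300). In the top view the knob is at (278,230), the uprights at (316,142) and (322,218), and the rail ends at (464,149) and (469,187).

```bash
cat > h.py <<'E'
import cv2,numpy as np
from cell import r
def ray(n,uv):
    c=r.calibration(n);d=np.array(c['attitude'])@[(uv[0]-c['cx'])/c['fx'],(uv[1]-c['cy'])/c['fy'],1]
    return np.array(c['origin']),d/np.linalg.norm(d)
def plane(n,uv,z):
    o,d=ray(n,uv);return o+d*(z-o[2])/d[2]
def tri(a,b):
    (o,d),(p,e)=ray('side',a),ray('top',b)
    s=np.linalg.lstsq(np.c_[d,-e],p-o,rcond=None)[0]
    A,B=o+d*s[0],p+e*s[1];return (A+B)/2,np.linalg.norm(A-B)
def blobs(im,lo,hi,roi):
    x0,y0,x1,y1=roi;m=cv2.inRange(im[y0:y1,x0:x1],np.array(lo),np.array(hi))
    n,_,st,ce=cv2.connectedComponentsWithStats(m)
    return [(st[i],ce[i]+[x0,y0]) for i in range(1,n) if st[i][4]>25]
E
python3 - <<'E'
from h import *
t=cv2.imread('pics/top0.png');s=cv2.imread('pics/side0.png')
print('knob',blobs(t,(0,0,0),(60,60,60),(262,214,300,250)),blobs(s,(0,0,0),(60,60,60),(270,164,300,185)))
c=lambda im,x,y,w,h:cv2.resize(im[y:y+h,x:x+w],(400,300),interpolation=cv2.INTER_CUBIC)
cv2.imwrite('pics/c.png',np.vstack([np.hstack([c(t,262,130,120,90),c(t,410,125,80,60+30-30)[:, :]]),np.hstack([c(s,290,180,80,60),c(s,340,280,80,60)])]))
for z,k in((.0866,(316,141)),(.0866,(322,218)),(.0632,(464,149)),(.0632,(469,187))):print(plane('top',k,z))
for z,k in((.0866,(305,211)),(.0866,(366,200)),(.0632,(370,313)),(.0632,(408,300))):print(plane('side',k,z))
E
```

```text
knob [(array([ 6,  6, 21, 21, 75], dtype=int32), array([280.24      , 232.38666667]))] [(array([  7,   4,  16,  13, 150], dtype=int32), array([284.42      , 173.89333333]))]
[0.62378009 0.03120723 0.0866    ]
[0.46738191 0.02973378 0.0866    ]
[ 0.59473353 -0.27111985  0.0632    ]
[ 0.51454903 -0.27058642  0.0632    ]
[0.47079992 0.0234846  0.0866    ]
[0.62225635 0.02178318 0.0866    ]
[ 0.5162086  -0.27749686  0.0632    ]
[ 0.59606248 -0.27009187  0.0632    ]
```

View pics/c.png

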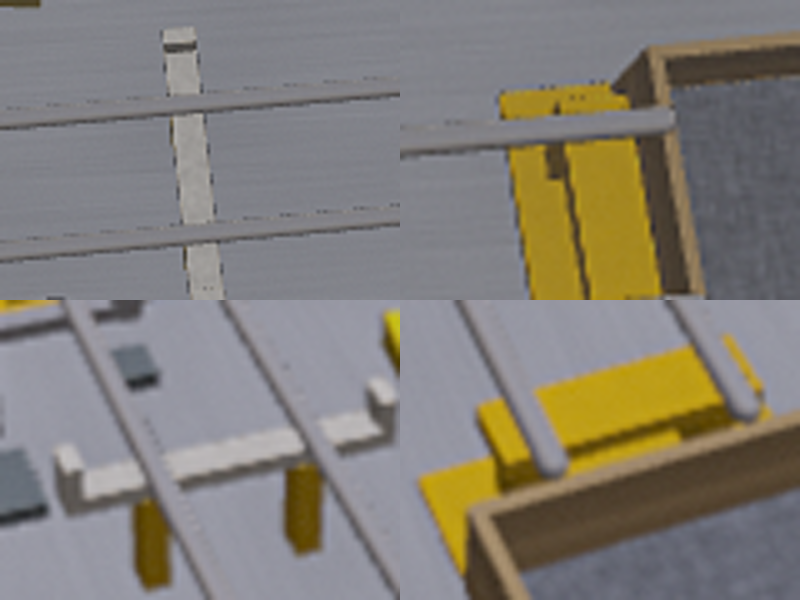

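The crops confirm the upright tops at top (316,141) and side (303,210) and (366,197). The bar ends are at top (464.5,149) and side (370,312). Next I combine both views.

```bash
cat > frame.py <<'E'
from h import *
U1,e1=tri((303.5,210.5),(322,219));U2,e2=tri((366,197.5),(316,141))
E1,e3=tri((370,312),(469,187));E2,e4=tri((408,300),(464.5,149))
K,e5=tri((285,172.5),(278.5,230.5))
C=(U1+U2)/2;E=(E1+E2)/2
X=(E-C)[:2];L=np.linalg.norm(X);X/=L;Y=np.array([-X[1],X[0]])
O=((C[:2]+.01*X)+(E[:2]-.29*X))/2
def rail(p): d=np.array(p)[:2]-O;return np.array([d@X,d@Y])
def world(x,y,z=0): return np.r_[O+x*X+y*Y,z]
E
python3 - <<'E'
from frame import *
print(U1,U2,E1,E2,K,'err',e1,e2,e3,e4,e5);print('L',L,'X',X,'O',O,'knob rail',rail(K),'yaxis',(U2-U1)/np.linalg.norm(U2-U1),rail(U1),rail(U2))
s=r.sense();R=np.array(s['eef_rot']);p=np.array(s['eef_pos'])
from scipy.spatial.transform import Rotation as Ro
for sg in(1,-1):
    y=sg*np.r_[Y,0];T=np.c_[np.cross(y,[0,0,-1]),y,[0,0,-1]]
    print('turn',Ro.from_matrix(R.T@T).as_rotvec())
k=world(*rail(K),.16);print('shift mm',R.T@(k-p)*1000)
E
```

```text
[0.46726107 0.02968719 0.08384219] [0.62481642 0.03105881 0.08662164] [ 0.51693685 -0.27239133  0.05898966] [ 0.59459949 -0.27158166  0.06514926] [0.44307042 0.10972705 0.14507618] err 0.002760866853904693 0.0019963907254029805 0.00297550390376022 0.0010022330859412233 0.004892225283131082
L 0.3025159917519444 X [ 0.0321617  -0.99948268] O [0.54640082 0.01912083] knob rail [-0.09388263 -0.10036289] yaxis [0.99980656 0.00870395 0.01763768] [-0.01310616 -0.07875898] [-0.00940983  0.07875898]
turn [-8.97357626e-04  5.34130759e-04  1.25282208e+00]
turn [-5.82713727e-04 -9.78978644e-04 -1.88877030e+00]
shift mm [-394.2278959  -319.46912493   58.45625132]
```

Lengths, heights and rail coordinates agree to within 4 mm. I'll move the shut fingers over the knob, with the tool's y axis across the rails.

```bash
python3 -m creep '[[0,-394,-319,25,0,0,1.253],[0,-394,-319,25,0,0,1.253],[0,-394,-319,25,0,0,1.253],[0,-394,-319,25,0,0,1.253],[0,-394,-319,25,0,0,1.253],[0,-394,-319,25,0,0,1.253],[0,-394,-319,25,0,0,1.253],[0,-394,-319,25,0,0,1.253],[0,-394,-319,25,0,0,1.253],[0,-394,-319,25,0,0,1.253],[0,-394,-319,25,0,0,1.253],[0,-394,-319,25,0,0,1.253]]'
python3 - <<'E'
from frame import *
s=r.sense();print(s['clock'],s['eef_pos'],s['eef_rot'],s['wrist_force'],s['q'],rail(s['eef_pos']))
t=r.grab_frame('top')[:,:,::-1];sd=r.grab_frame('side')[:,:,::-1]
cv2.imwrite('pics/p1.png',np.vstack([cv2.resize(t[130:280,160:440],(560,300)),cv2.resize(sd[80:230,200:480],(560,300))]))
E
```

```text
clock: 1.6
eef_pos: [0.4426, 0.1116, 0.1937]
eef_rot: [[-0.034, 0.999, -0.0], [0.999, 0.034, 0.0], [0.0, -0.0, -1.0]]
wrist_force: [-0.2, -0.6, 0.1]
grip_width: 0.0003
grip_force: 0.0
1.6 [0.44257393 0.11158053 0.19370126] [[-3.38256695e-02  9.99427747e-01 -4.36046552e-05]
 [ 9.99427745e-01  3.38256728e-02  7.55271908e-05]
 [ 7.69589269e-05 -4.10249444e-05 -9.99999996e-01]] [-0.18153068 -0.60599619  0.08817971] [1.44864589e-01 2.11608827e-01 1.91015938e+00 9.51028628e-05
 1.01985669e+00 1.10982678e-01] [-0.09575112 -0.10079952]
```

View pics/p1.png

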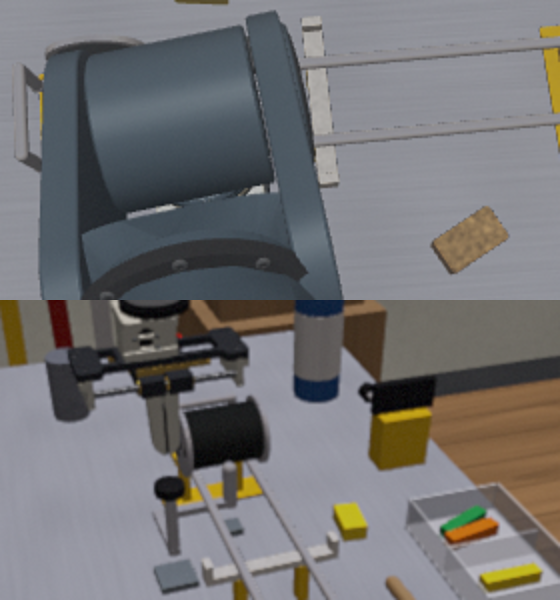

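The fingers hang just above the knob: tips at (165,452), knob at (168,487) in the lower panel. The roller is still blocked by the pin. Next I descend to just above the knob and then press most of the way.

```bash
python3 -m creep '[[0,0,0,18,0,0,0],[0,0,0,34,0,0,0],[0,0,0,40,0,0,0],[0,0,0,46,0,0,0],[0,0,0,52,0,0,0],[0,0,0,56,0,0,0],[0,0,0,58,0,0,0]]'; python3 - <<'E'
from cell import r
s=r.sense();print(s['eef_pos'],s['wrist_force'])
E
```

```text
clock: 2.58
eef_pos: [0.4432, 0.1105, 0.1355]
eef_rot: [[-0.032, 0.999, 0.0], [0.999, 0.032, -0.0], [-0.0, 0.0, -1.0]]
wrist_force: [-1.1, 1.7, 3.7]
grip_width: 0.001
grip_force: 1.4
[0.44322474 0.11051533 0.13552467] [-1.12297901  1.70817437  3.68933147]
```

```bash
python3 -m creep '[[0,0,0,6,0,0,0],[0,0,0,11,0,0,0],[0,0,0,13,0,0,0]]'; python3 - <<'E'
from frame import *
s=r.sense();print(s['eef_pos'],s['wrist_force'])
sd=r.grab_frame('side')[:,:,::-1]
cv2.imwrite('pics/p2.png',cv2.resize(sd[80:230,230:430],(800,600),interpolation=cv2.INTER_CUBIC))
E
```

```text
clock: 2.95
eef_pos: [0.4434, 0.1105, 0.1238]
eef_rot: [[-0.032, 0.999, 0.0], [0.999, 0.032, -0.0], [-0.0, 0.0, -1.0]]
wrist_force: [-14.7, -2.6, 45.0]
grip_width: 0.0006
grip_force: 22.4
[0.44341707 0.11047212 0.1237998 ] [-14.67880727  -2.61576627  44.97184023]
```

View pics/p2.png

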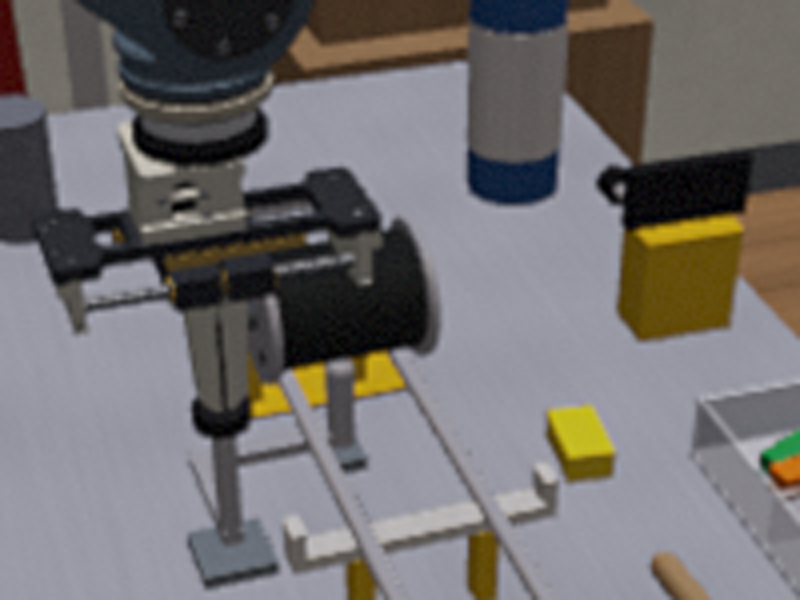

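The plunger is fully down: the tip is at z = 0.124 and it bottomed out at 45 N. The pin is below the roller, at (342,370) in the crop, and the roller is just setting off. I'll lift off and time the roller.

```bash
python3 -m creep '[[0,0,0,-8,0,0,0],[0,0,0,-12,0,0,0],[0,0,0,-12,0,0,0]]'; cat > trk.py <<'E'
from frame import *
def proj(n,p):
    c=r.calibration(n);q=np.array(c['attitude']).T@(np.array(p)-c['origin']);return np.array([c['fx']*q[0]/q[2]+c['cx'],c['fy']*q[1]/q[2]+c['cy']])
P=lambda x:proj('side',world(x,.05,.12-.058*x))
ref=cv2.imread('pics/side0.png');u0=P(-.215).astype(int)
tpl=ref[u0[1]-18:u0[1]+19,u0[0]-12:u0[0]+13]
def locate(im):
    m=cv2.matchTemplate(im,tpl,cv2.TM_CCOEFF_NORMED);m[:100]=-1;_,v,_,l=cv2.minMaxLoc(m)
    c=np.array(l)+[12,18];xs=np.linspace(-.23,.1,331);d=[np.linalg.norm(P(x)-c-(P(-.215)-u0)) for x in xs]
    return c,v,xs[np.argmin(d)],min(d)
E
python3 - <<'E'
from trk import *
s=r.sense();print(s['clock'],rail(s['eef_pos']),s['eef_pos'],s['wrist_force'])
im=r.grab_frame('side')[:,:,::-1].copy();cv2.imwrite('pics/s3.png',im)
m=np.zeros_like(im);m[80:230,230:430]=cv2.resize(cv2.imread('pics/p2.png'),(200,150),interpolation=cv2.INTER_AREA)
print(u0,locate(ref),locate(m),locate(im))
E
```

```text
clock: 3.38
eef_pos: [0.4432, 0.1105, 0.1346]
eef_rot: [[-0.032, 0.999, 0.0], [0.999, 0.032, -0.0], [-0.0, 0.0, -1.0]]
wrist_force: [0.1, 0.2, 0.3]
grip_width: 0.0005
grip_force: 0.0
3.375 [-0.09468272 -0.10018588] [0.44322161 0.11053242 0.13462766] [0.06602422 0.19840848 0.34967093]
[327 144] (array([327, 144]), 0.9999995231628418, np.float64(-0.21500000000000002), np.float64(0.0)) (array([332, 151]), 0.9263190627098083, np.float64(-0.17700000000000002), np.float64(0.5259467821874486)) (array([340, 163]), 0.9662603139877319, np.float64(-0.117), np.float64(0.9482174924324164))
```

The side-view track puts the axle at rail x = -177 mm at 2.95 s and -117 mm at 3.375 s, so it fits the stated acceleration with about 1.0 s of run now. I run ahead downhill, cross over in front of the roller, match speed at about 0.2 m/s, then slow down.

```bash
python3 -m creep '[[0,-55,5,2,0,0,0],[0,-103,32,16,0,0,0],[30,-133,78,28,0,0,0],[30,-153,100,33,0,0,0],[30,-177,100,34,0,0,0],[30,-202,100,36,0,0,0],[30,-227,100,37,0,0,0],[30,-251,100,38,0,0,0],[30,-274,100,40,0,0,0],[30,-296,100,41,0,0,0],[30,-316,100,42,0,0,0],[30,-334,100,43,0,0,0]]'; python3 - <<'E'
from frame import *
s=r.sense();print(s['clock'],rail(s['eef_pos']),s['eef_pos'],s['wrist_force'],s['wrist_torque'],s['joint_velocities'])
E
```

```text
clock: 4.92
eef_pos: [0.5538, -0.2212, 0.0915]
eef_rot: [[-0.032, 0.999, -0.0], [0.999, 0.032, 0.0], [0.0, -0.0, -1.0]]
wrist_force: [-0.5, 0.4, 0.3]
grip_width: 0.0298
grip_force: 0.0
4.925 [ 0.24043859 -0.00036664] [ 0.55376728 -0.22120517  0.09148952] [-0.45555497  0.36265549  0.32968084] [-0.08204196  0.03374004 -0.00981633] [-0.21270738  0.09325246 -0.15340731  0.0004441   0.05610776 -0.21390859]
```

```bash
python3 -m creep '[[30,-15,0,1,0,0,0],[30,-27,0,1.5,0,0,0],[30,-36,0,2,0,0,0],[30,-42,0,2.5,0,0,0],[30,-46,0,3,0,0,0],[30,-48,0,3,0,0,0],[30,-49,0,3,0,0,0],[30,-49,0,3,0,0,0]]'; python3 - <<'E'
from frame import *
s=r.sense();print(s['clock'],rail(s['eef_pos']),s['eef_pos'],s['wrist_force'],s['joint_velocities'][0])
a=r.grab_frame('side')[:,:,::-1];t=r.grab_frame('top')[:,:,::-1]
cv2.imwrite('pics/p5.png',np.hstack([cv2.resize(a[150:350,280:480],(400,400)),cv2.resize(t[80:280,350:550],(400,400))]))
E
```

```text
clock: 5.92
eef_pos: [0.5553, -0.269, 0.0887]
eef_rot: [[-0.032, 0.999, 0.0], [0.999, 0.032, -0.0], [-0.0, 0.0, -1.0]]
wrist_force: [0.0, -0.8, -0.1]
grip_width: 0.0301
grip_force: 0.3
5.925 [ 0.28825317 -0.00032259] [ 0.5553491  -0.26899359  0.08868729] [ 0.04056502 -0.78355587 -0.11256653] 0.00048177356735816003
```

View pics/p5.png

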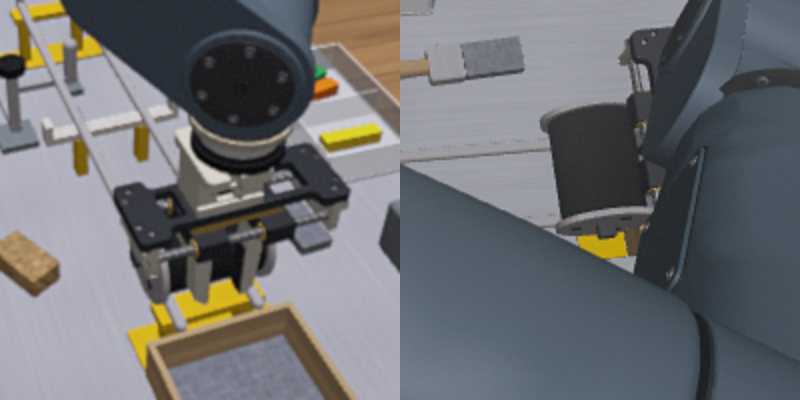

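The roller stands on the rails, with its barrel at about (600,170) in the right panel. It leans on the two fingers just above the rail end, with 0.8 N downhill on the wrist. I hold briefly and check that it is still before handing in.

```bash
python3 -m creep '[[30,0,0,0,0,0,0],[30,0,0,0,0,0,0],[30,0,0,0,0,0,0],[30,0,0,0,0,0,0]]'; python3 - <<'E'
from h import *
a=r.grab_frame('top')[80:280,350:550,::-1];b=cv2.resize(cv2.imread('pics/p5.png')[:,400:],(200,200),interpolation=cv2.INTER_AREA)
g=lambda i:cv2.cvtColor(np.ascontiguousarray(i),cv2.COLOR_BGR2GRAY)[50:120,65:115].astype(np.float32)
d=cv2.phaseCorrelate(g(a),g(b));print(d,r.sense()['wrist_force'])
if np.hypot(*d[0])<.5: print(r.sign_off())
E
```

```text
clock: 6.52
eef_pos: [0.5553, -0.2691, 0.0887]
eef_rot: [[-0.032, 0.999, 0.0], [0.999, 0.032, -0.0], [-0.0, 0.0, -1.0]]
wrist_force: [0.3, -0.6, -0.1]
grip_width: 0.0301
grip_force: 0.3
((-0.024672554137378455, -0.015577192872306966), 1.0212976729869843) [-0.32963463 -0.23234666 -0.01084397]
the job is handed in; nothing more can be done
None
```

The roller was released, ran past the check line on its own, was caught on the moving fingers and now stands still leaning on them near rail x ≈ 0.24 m; the job is handed in at about 6.6 s (contact speed and point were planned, not measured, and the plunger press peaked near 45 N at the fingertips).

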